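# Dim the light table and hold its cover at the balance point

## Robot

A 7-joint arm with a two-finger parallel gripper is mounted at the origin on a cart in front of the work surface, level with it; the furniture and walls round the work are solid. World frame = base frame: x ahead of the robot, y to its left, z up, the work surface at z = 0. Lengths are in m, angles in rad, forces in N, time in s.
With the tool pointing down it reaches from about 0.35 to 0.9 m from the base axis. Payload 8.1 kg.
Tool frame: the origin (TCP) lies at the very end of the fingers, on their centre line; the grasp point (between the pads) lies 19 mm behind it (arm.tcp_to_grasp is the z of the grasp point in the tool frame, in m); z points along the fingers, y is the line along which they close (so a half turn about z gives the same grasp; the last joint's range is limited). The gripper opens to 92 mm and grips with 3 to 60 N. Pads are 19 mm wide; open, the fingers measure 130 mm over their backs; the gripper's body (75 mm by 190 mm) begins 47 mm behind the grasp point.
Start: joints at [1.24, 0.434, 0.025, 1.573, -0.012, 1.134, -0.075], TCP at [0.141, -0.609, 0.227] pointing down, gripper open.
Joint ranges: [-2.62, 2.62], [-0.44, 2.09], [-1.27, 1.32], [0.08, 2.57], [-1.32, 4.46], [0.12, 2], [-2.74, 2.74]. Speed limits (rad/s): [2.22, 2.22, 3.01, 3.01, 3.14, 3.14, 3.14].

## Interface

Orientations are given as a rotation vector (axis times angle).
In Python, from cell import readout, vision, sign_off, arm gives the robot as it stands. The module is installed in compiled form; this text tells all that it offers.
- The arm moves only by the shell command python3 -m creep 'ROWS' [FORCE]. ROWS is JSON, a list of rows, each a list of 5 numbers: the shift along the tool's x, y, z in units of 4 cm (1.0 is 4 cm), then the turn about the tool's z in units of 4 degrees (1.0 is 4 degrees), then the opening, from 0 (shut) to 1 (fully open). A call has 1 to 12 rows; each row shifts and turns the commanded pose from where the row before left it, along the tool's axes as they then stand; what a row does not reach is not made up. A row lasts 1/8 s, in which the tool goes at most 62.5 mm and 10.7 degrees, less where a joint would pass 70% of its speed; a pose out of reach is approached as far as the arm can. A call with a number of a shift or a turn outside -1 to 1 is refused whole. A call with a gripper value outside its range is refused whole. The fingers move at their own pace and stop on an object; FORCE is the grip in N (left out, the last holds). Time passes only in rows, so rows that do not move let the fingers close. It gives the time, the measured TCP pose, the force, the opening and the grip force at its end, in the units of the state.
- readout.observe(): the state, without advancing time (a new reading comes with each control period).
- vision.get_image(name): name is "scene" or "top" or "wrist"; returns a dict with "pixels" (384x512x3 uint8, blue, green, red), "z_map" (384x512 float32, m along the optical axis (not along the pixel's ray), 0 where there is no reading), "camera_matrix" (3x3 intrinsics, pixels), "k1" (the pictures are not rectified: a ray, as slopes to the right and down, at radius r is drawn at 1 + k1 r^2 times it, then the intrinsics apply), "position" and "rotation" of the camera in the world. Camera axes: x right, y up, looking along -z (the intrinsics and any distortion apply to the point x, -y, -z); pixel columns grow to the right and rows downward; lengths in m; the calibration is good to about 2 mm. A picture is of the moment at which its call begins.
- sign_off(): hands the job in; it is judged then, once.
The state is a dict: "clock": time; "joints": joint angles; "dq": joint speeds; "joint_efforts": joint torques, N m; "position": TCP position; "ee_rot": TCP orientation; "force": force on the tool from outside, world axes, zero at the start; "ft_torque": the same for the moment, N m; "width": opening from 0.0 (shut) to 1.0 (fully open); "gripper_force": force on a finger pad.
Only numpy, scipy, OpenCV 4.12 (cv2) and the standard library are available. Lean on these libraries where they do the work, as an engineer would, in place of code of your own. Each camera call takes 0.05 s, during which the arm holds its last target. There are 200 camera calls.

## Task

The stay of the light table's cover is broken, and a colleague wants to look at the plate under it. First, with the cover still shut, set the dimmer lever on the table's right side to the one tall rib of its scale (idle); then raise the cover steadily by its bar, without letting it drop or go over backwards, until it stands upright at its balance point, and hold it still there. Finish while still holding the cover, leave the lever at idle, and do not push the things standing around.

Things in the scene. Friction and masses are not known exactly. Their poses are not given: they have to be found in the camera images.
- light_table: a white housing, 75 mm high, with a microplate in the well in its top, and a grey console, 42 mm high, on its right. Fixed; may stand turned. Origin on the bench; x points from its front (facing the robot) to its rear, y to its left, z up. In this frame the housing spans x -50 to 75, y -95 to 95 mm; the console x -58 to 58, y -162 to -94 mm.
- cover (a joint): angle of the cover (rad): 0 shut, level; grows as its front edge rises; 1.571 upright = balance point (centre of mass straight above the hinge); stop at 2.2. The hinge is nearly free: let go, it falls shut below 1.571, backwards above. A flat grey flap, 113 mm from hinge axis to free edge, 186 wide, 6 thick, 0.2 to 0.35 kg; shut, it covers the housing's top.
- cover_hinge (a point): middle of the cover's hinge axis, at the top rear of the housing: 65 mm behind the light table's origin, 79 mm above the bench. The axis runs along the light table's y.
- cover_bar (a point): middle of the cover's bar: round, steel, 10 mm diameter, 104 long, parallel to the hinge axis and 155 mm from it in the flap's plane; 37 mm clear of the flap's free edge, on two 8 mm arms with 88 mm between them. Shut: 79 mm above the bench, 35 mm clear in front of the housing, nothing below it. Being round it can turn between fingers that close across it. The point turns with the cover.
- dimmer (a joint): angle of the dimmer lever (rad): 0 straight up, positive leaning to the rear (light table's +x), negative to the front; stops at -0.8 and 0.8. It stays where it is left (about 1 N at the knob moves it). The scale beside it has five dark ribs at -0.6, -0.3, 0, 0.3 and 0.6; the only tall rib (11 mm, the others 3 mm), second from the front, is idle: -0.3.
- dimmer_knob (a point): centre of the lever's knob: a black cylinder of 20 mm diameter and 22 mm length lying along the light table's y, 85 mm from the lever's pivot. Upright it stands 130 mm above the bench; the lever below it is an 8 mm rod. The point turns with the lever.
- dimmer_pivot (a point): the lever's pivot: 140 mm to the right (-y) of the light table's origin, 45 mm above the bench; its axis runs along the light table's y. The scale is a disc of 42 mm radius about this axis (top of the tall rib at 53 mm), 8 mm thick, its middle 14 mm to the left of the lever.
- timer: bystander: a flat white timer, 66 x 66 x 19 mm, loose on the bench to the left of the light table; origin under its centre
- tape_roll: bystander: a roll of tape lying flat, 96 mm across, 25 high, to the right of the console; origin under its centre
- dropper_bottle: bystander: a small bottle with a screw cap, 26 mm across, 64 high, standing behind and to the left of the light table; origin under its centre
- marker: bystander: a marker pen lying on the bench at the left front, 144 mm long, 17 thick; origin under its centre

How it is judged:
On the way, in this order (a step that is already met when the one before it is completed fails the run):
1. the dimmer lever is at the tall rib, the cover still shut (value of joint dimmer between -0.4 and -0.2 rad and value of joint cover below 0.1 rad), for 0.3 s.
2. the cover is held upright at its balance point, the lever still at idle (value of joint cover between 1.471 and 1.671 rad and velocity of joint cover between -0.1 and 0.1 rad/s and contact force between the fingers and cover above 0.5 N and value of joint dimmer between -0.4 and -0.2 rad), for 0.5 s.
At the end, for the whole second after the job is handed in: the fingers hold the cover (at least 0.5 N of contact) within 0.1 rad of upright and still (under 0.1 rad/s), the dimmer lever is within 0.1 rad of the tall rib (-0.3), and no bystander has moved more than 30 mm (all of step 2 and distance of each of timer, tape_roll, dropper_bottle, marker from where it was at the start of the episode below 0.03 m); the arm keeps its last pose, push and grip.
It fails at once if the cover goes over backwards (more than 0.35 rad past upright) (value of joint cover above 1.92 rad).
It fails at once if the cover drops or is flung (faster than 3 rad/s) (velocity of joint cover above 3 rad/s or velocity of joint cover below -3 rad/s).
It fails at once if the timer, tape roll, dropper bottle or marker is pushed more than 30 mm (distance of any of timer, tape_roll, dropper_bottle, marker from where it was at the start of the episode above 0.03 m).
It also fails if it takes over 53 s, if anything falls off the work surface, if the arm or the gripper's body presses on something with over 40 N, if the wrist force passes 120 N, or if a joint passes its speed limit or range.

## Working session

There is one attempt and no reset: what is moved stays moved. The work goes in short steps, Python scripts to look and compute and a shell command to move; the robot and the scene stay as the last step left them, time stands still between calls to the robot, and variables do not carry over. Pictures are saved under pics/ and viewed, at most 10 in all, crops included, and the job is handed in when it is done.

```bash
mkdir -p pics; cat > h.py <<'E'
import numpy as np, cv2
from scipy.spatial.transform import Rotation as R
from cell import readout, vision
def grab(n,save=None):
    im=vision.get_image(n)
    if save: cv2.imwrite('pics/'+save,im['pixels'])
    return im
def cloud(im):
    "world point per pixel from z_map"
    K=np.array(im['camera_matrix']);h,w=im['z_map'].shape
    u,v=np.meshgrid(np.arange(w),np.arange(h))
    p=cv2.undistortPoints(np.stack([u,v],-1).reshape(-1,1,2).astype(float),K,np.array([im['k1'],0,0,0,0.])).reshape(h,w,2)
    z=im['z_map'].astype(float)
    c=np.stack([p[...,0]*z,-p[...,1]*z,-z],-1)
    Rm=np.array(im['rotation']); Rm=Rm if Rm.shape==(3,3) else R.from_rotvec(Rm).as_matrix()
    P=c@Rm.T+np.array(im['position']); P[z==0]=np.nan
    return P
E
python3 - <<'E'
from h import *
for n in ('scene','top'):
    im=grab(n,n+'0.png'); np.savez(n+'0.npz',**im); print(n,im['position'],np.array(im['rotation']).round(3).tolist(),im['k1'],np.array(im['camera_matrix'])[0,0])
print(readout.observe())
E
```

```text
scene [-0.34033152  0.67851074  0.65524782] [0.604, -1.194, -1.919] 0.01555994004912538 452.6098391309906
top [0.47532805 0.042971   1.23608838] [0.054, -0.027, -1.546] -0.012446886699299923 382.1624873052445
{'clock': 0.1, 'joints': array([ 1.24038501,  0.43517458,  0.0249733 ,  1.57400196, -0.01161147,
        1.13399427, -0.07507482]), 'dq': array([ 0.00191587, -0.00121462,  0.00125801, -0.00470333, -0.00130417,
        0.00105554, -0.00130235]), 'joint_efforts': array([ 4.98794223e-03, -6.69127965e+01,  9.89013612e-01, -3.15144753e+01,
       -6.03575399e-02,  3.74582189e-02,  1.55500647e-04]), 'position': array([ 0.14100276, -0.60841754,  0.22601183]), 'ee_rot': array([-3.11984711e+00, -3.56836070e-01,  4.42490092e-04]), 'force': array([-0.44699021, -0.20362632, -0.22238694]), 'ft_torque': array([-0.00811291, -0.02552664, -0.02928324]), 'gripper_force': 0.0, 'width': 1.002307013941466}
```

View pics/top0.png

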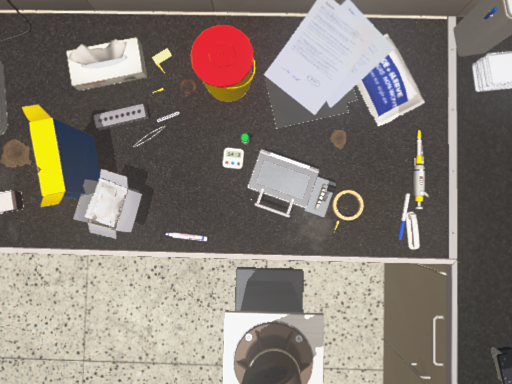

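View pics/scene0.png

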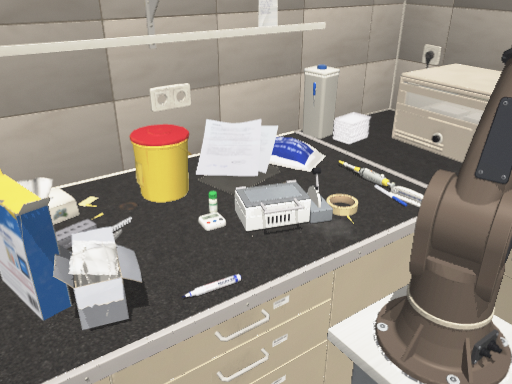

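The top view shows the light table around (285,180), turned by about 15-20° clockwise, with the bar at (273,208), the console at (320,196) and the tape at (348,205). The timer is at (233,158), the bottle at (245,138) and the marker at (186,237). The scene view shows the same things, with the lever at about (317,180).

```bash
python3 - <<'E'
from h import *
C={n:cloud(np.load(n+'0.npz')) for n in('top','scene')}
t=C['top']; 
print('bench z',np.nanmedian(t[150:155,200:215,2]))
for n in C:
    P=C[n].reshape(-1,3); 
    P=P[(P[:,0]>.3)&(P[:,0]<.85)&(P[:,1]>-.3)&(P[:,1]<.15)]
    m=(P[:,2]>.06)&(P[:,2]<.1)
    if n=='top':
        r=cv2.minAreaRect(P[m][:,:2].astype(np.float32)*1000);print(n,'slab+bar rect',r,cv2.boxPoints(r).round(),np.median(P[m][:,2]))
    k=(P[:,2]>.1)&(P[:,1]<-.05)&(P[:,2]<.16)
    print(n,'high pts',len(P[k]),P[k].round(3)[:60].tolist() if k.sum()<60 else P[k].mean(0))
im=np.load('top0.npz')['pixels'][125:235,220:380]
s=np.load('scene0.npz')['pixels'][150:240,220:370]
cv2.imwrite('pics/crop.png',np.vstack([cv2.resize(im,(480,330),interpolation=2)[:300],cv2.resize(s,(480,288),interpolation=2)]))
E
```

```text
bench z -0.0008067137641663003
top slab+bar rect ((626.0263061523438, 47.8160400390625), (431.4565734863281, 215.44439697265625), 44.001182556152344) [[ 396.  -25.]
 [ 546. -180.]
 [ 856.  120.]
 [ 706.  275.]] 0.08153101164089005
top high pts 58 [[0.553, -0.146, 0.135], [0.553, -0.149, 0.13], [0.554, -0.153, 0.128], [0.554, -0.155, 0.129], [0.55, -0.144, 0.13], [0.55, -0.145, 0.136], [0.55, -0.149, 0.134], [0.551, -0.152, 0.13], [0.55, -0.154, 0.134], [0.551, -0.158, 0.133], [0.551, -0.162, 0.127], [0.551, -0.165, 0.124], [0.547, -0.144, 0.13], [0.547, -0.146, 0.134], [0.547, -0.149, 0.133], [0.547, -0.151, 0.136], [0.548, -0.155, 0.129], [0.547, -0.157, 0.136], [0.548, -0.161, 0.132], [0.548, -0.163, 0.133], [0.545, -0.142, 0.122], [0.544, -0.142, 0.138], [0.544, -0.145, 0.137], [0.544, -0.148, 0.138], [0.544, -0.151, 0.138], [0.545, -0.155, 0.134], [0.545, -0.158, 0.134], [0.545, -0.16, 0.133], [0.545, -0.162, 0.138], [0.541, -0.14, 0.134], [0.542, -0.144, 0.131], [0.542, -0.147, 0.13], [0.541, -0.148, 0.136], [0.542, -0.152, 0.135], [0.542, -0.155, 0.134], [0.542, -0.157, 0.136], [0.542, -0.16, 0.135], [0.542, -0.163, 0.133], [0.539, -0.141, 0.127], [0.539, -0.144, 0.128], [0.539, -0.147, 0.131], [0.539, -0.149, 0.131], [0.539, -0.152, 0.133], [0.539, -0.154, 0.135], [0.539, -0.157, 0.135], [0.539, -0.16, 0.134], [0.539, -0.163, 0.135], [0.537, -0.147, 0.11], [0.536, -0.147, 0.129], [0.536, -0.15, 0.131], [0.536, -0.152, 0.131], [0.536, -0.155, 0.135], [0.536, -0.158, 0.131], [0.536, -0.161, 0.132], [0.534, -0.148, 0.104], [0.534, -0.151, 0.105], [0.533, -0.156, 0.126], [0.533, -0.158, 0.13]]
scene high pts 69 [ 0.53822708 -0.15057566  0.12276383]
```

View pics/crop.png

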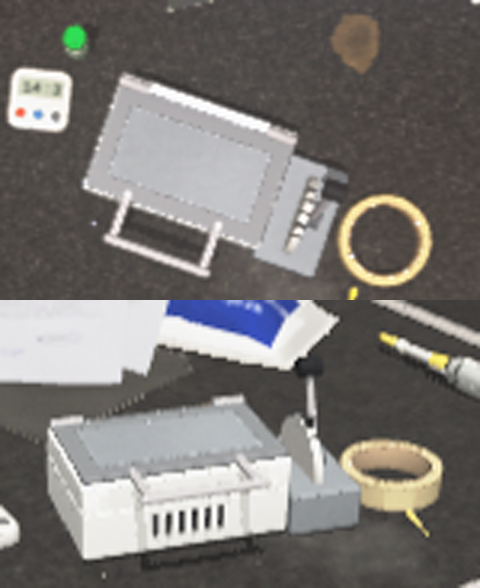

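The crops show the cover with its bar (crop px 105-210, 235-270), and the black knob at crop (335,185), behind the middle rib, so the lever leans to the rear. The tape roll is close to the console's right side.

```bash
python3 - <<'E'
from h import *
t=cloud(np.load('top0.npz')); m=(t[...,2]>.055)&(t[...,2]<.1)
sub=np.zeros_like(m); sub[140:222,240:318]=1; m&=sub
m=m.astype(np.uint8)
op=cv2.morphologyEx(m,cv2.MORPH_OPEN,np.ones((9,9)))
slab=t[op>0]; r=cv2.minAreaRect((slab[:,:2]*1000).astype(np.float32)); B=cv2.boxPoints(r)
print('slab',r,B.round(1).tolist(),'z',np.median(slab[:,2]))
# hinge direction = long edge
e=B[1]-B[0]; f=B[2]-B[1]; l=e if np.hypot(*e)>np.hypot(*f) else f
yh=l/np.hypot(*l); yh=yh if yh[1]>0 else -yh; xh=np.array([yh[1],-yh[0]])
yaw=np.arctan2(xh[1],xh[0]); print('yaw',yaw,np.degrees(yaw))
c=np.array(r[0])
rest=t[(m>0)&(op==0)]; loc=(rest[:,:2]*1000-c)@np.stack([xh,yh],1)
b=(loc[:,0]<-75); print('bar local x rel centre',np.percentile(loc[b,0],[5,50,95]),'y',loc[b,1].min(),loc[b,1].max(),'z',np.median(rest[b,2]))
bl=rest[b]; vx,vy,_,_=cv2.fitLine((bl[:,:2]*1000).astype(np.float32),cv2.DIST_L2,0,.01,.01).ravel(); print('bar dir',np.degrees(np.arctan2(vy,vx))-90)
for n in('top','scene'):
    P=cloud(np.load(n+'0.npz')).reshape(-1,3);k=(P[:,0]>.45)&(P[:,0]<.62)&(P[:,1]>-.22)&(P[:,1]<-.1)&(P[:,2]>.1)&(P[:,2]<.16)
    q=(P[k][:,:2]*1000-c)@np.stack([xh,yh],1); print(n,'knob rel c',np.median(q,0),q.min(0),q.max(0),P[k][:,2].min(),P[k][:,2].max())
    k=(P[:,0]>.4)&(P[:,0]<.6)&(P[:,1]>-.2)&(P[:,1]<.02)&(P[:,2]>.036)&(P[:,2]<.05)
    q=(P[k][:,:2]*1000-c)@np.stack([xh,yh],1); print('console',np.percentile(q,[2,98],axis=0),np.median(P[k][:,2]))
print('xh',xh,'yh',yh)
# tape
P=t.reshape(-1,3);k=(P[:,0]>.4)&(P[:,0]<.6)&(P[:,1]<-.16)&(P[:,1]>-.3)&(P[:,2]>.015)&(P[:,2]<.032);q=(P[k][:,:2]*1000-c)@np.stack([xh,yh],1);print('tape rel',q.min(0),q.max(0))
E
```

```text
slab ((574.5352783203125, -16.43480682373047), (188.93267822265625, 127.70675659179688), 71.17066955566406) [[483.6000061035156, -85.19999694824219], [604.5, -126.5], [665.5, 52.400001525878906], [544.5999755859375, 93.5999984741211]] z 0.08161803129380885
yaw -0.3286339 -18.829334
bar local x rel centre [-105.92997911 -100.14789154  -79.92265161] y -55.057867268552776 54.191855476265644 z 0.08176283328076916
bar dir -18.022705
top knob rel c [  13.77270734 -138.41851583] [   4.55131869 -150.32929245] [  25.84043148 -127.89507356] 0.1036426989592949 0.138325117625959
console [[ -66.48325422 -159.53688821]
 [  45.38034109  -96.84873242]] 0.04115701491954882
scene knob rel c [   7.608006   -138.58649439] [  -0.61661461 -152.18078992] [  22.93924112 -128.34040123] 0.1018568337993997 0.13490086192249895
console [[ -68.3037116  -160.44389717]
 [  14.25523764   10.53288062]] 0.04033061477015398
xh [ 0.9464841  -0.32275033] yh [0.32275033 0.9464841 ]
tape rel [ -50.27931518 -270.52654858] [  44.73623436 -174.24932221]
```

```bash
cat > go.py <<'E'
import sys
from h import *
# usage: go.py x y z  -> total shift in tool axes, units of 4cm, and turn needed (4deg units) to align tool y with table x
s=readout.observe(); M=R.from_rotvec(s['ee_rot']).as_matrix()
a=np.degrees(np.arctan2(M[1,1],M[0,1])); d=(-18.4-a+90)%180-90
print('units',(M.T@(np.array(sys.argv[1:4],float)-s['position'])/.04).round(2),'turn',-d/4,'pos',s['position'].round(4),'w',s['width'].round(3),'F',s['force'].round(1),s['gripper_force'],'t',s['clock'],'j',s['joints'].round(2))
E
python3 -m creep '[[0,0,0,-1,1],[0,0,0,-1,1],[0,0,0,-1,1],[0,0,0,-1,1],[0,0,0,-1,1],[0,0,0,-1,1],[0,0,0,-1,1],[0,0,0,-1,1],[0,0,0,-1,1],[0,0,0,-1,1],[0,0,0,-1,1],[0,0,0,-1,1]]'
python3 -m creep '[[0,0,0,-1,1],[0,0,0,-1,1],[0,0,0,-0.5,1],[0,0,0,0,1]]'; python3 go.py 0.543 -0.153 0.227
```

```text
clock: 1.6
position: [0.141, -0.6086, 0.2262]
ee_rot: [-2.704, -1.598, -0.0]
force: [0.2, -0.5, 0.4]
width: 0.996
gripper_force: 0.0
clock: 2.1
position: [0.141, -0.6087, 0.2265]
ee_rot: [-2.557, -1.824, -0.0]
force: [-0.4, -0.9, 0.3]
width: 0.995
gripper_force: 0.0Traceback (most recent call last):
  File "go.py", line 6, in <module>
    print('units',(M.T@(np.array(sys.argv[1:4],float)-s['position'])/.04).round(2),'turn',-d/4,'pos',s['position'].round(4),'w',s['width'].round(3),'F',s['force'].round(1),s['gripper_force'],'t',s['clock'],'j',s['joints'].round(2))
                                                                                                                                ^^^^^^^^^^^^^^^^
AttributeError: 'float' object has no attribute 'round'
```

```bash
sed -i "s/s\['width'\].round(3)/round(s['width'],3)/" go.py; python3 go.py 0.543 -0.153 0.227
```

```text
units [ 1.404e+01  5.790e+00 -1.000e-02] turn -0.14805679219981727 pos [ 0.141  -0.6087  0.2265] w 0.995 F [-0.4 -0.9  0.3] 0.0 t 2.1 j [ 1.39  0.45 -0.2   1.56  0.09  1.15  0.84]
```

```bash
python3 -m creep '[[0.9,0.37,0,0,1],[0.9,0.37,0,0,1],[0.9,0.37,0,0,1],[0.9,0.37,0,0,1],[0.9,0.37,0,0,1],[0.9,0.37,0,0,1],[0.9,0.37,0,0,1],[0.9,0.37,0,0,1],[0.9,0.37,0,0,1],[0.9,0.37,0,0,1],[0.9,0.37,0,0,1],[0.9,0.37,0,-0.15,1]]' >/dev/null
python3 -m creep '[[0.8,0.34,0,0,0.6],[0.8,0.34,0,0,0.6],[0.8,0.34,0,0,0.6],[0.8,0.33,0,0,0.6],[0,0,0,0,0.6],[0,0,0,0,0.6]]'; python3 go.py 0.543 -0.153 0.108
python3 - <<'E'
from h import *
im=grab('wrist','w1.png');P=cloud(im)
k=(P[...,2]>.105)&(P[...,2]<.145)&(abs(P[...,0]-.543)<.05)&(abs(P[...,1]+.153)<.04)
q=P[k]; print(k.sum(),q.mean(0),q.min(0),q.max(0)); v,u=np.where(k); print(u.min(),u.max(),v.min(),v.max())
im=grab('top');P=cloud(im)
E
```

```text
clock: 4.35
position: [0.5406, -0.154, 0.2265]
ee_rot: [-2.548, -1.838, 0.001]
force: [-0.1, -1.4, -1.1]
width: 0.6
gripper_force: 0.0
units [0.04 0.05 2.96] turn 0.0010381680275060035 pos [ 0.5406 -0.154   0.2265] w 0.6 F [-0.1 -1.4 -1.1] 0.0 t 4.35 j [ 0.51  0.37 -0.44  1.7   0.18  1.11 -0.31]
721 [ 0.54579385 -0.15144897  0.132786  ] [ 0.53373951 -0.16555072  0.10516858] [ 0.55729504 -0.14042597  0.13751078]
249 273 172 203
```

View pics/w1.png

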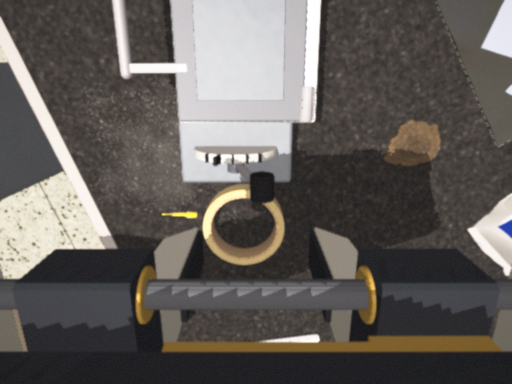

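The wrist view shows the black knob at (261,187), centred between the open fingers; image left is the table's front. I'll descend, grip lightly, and draw it forward.

```bash
python3 -m creep '[[0.04,0.1,0.6,0,0.6],[0,0,0.6,0,0.6],[0,0,0.6,0,0.6],[0,0,0.6,0,0.6],[0,0,0.5,0,0.6],[0,0,0,0,0.2],[0,0,0,0,0.15],[0,0,0,0,0.15],[0,0,0,0,0.15]]' 5; python3 go.py 0.494 -0.136 0.108
```

```text
clock: 5.58
position: [0.5456, -0.1534, 0.1114]
ee_rot: [2.547, 1.838, 0.001]
force: [1.9, -0.3, 1.4]
width: 0.214
gripper_force: 4.0
units [ 0.01 -1.36  0.08] turn 0.009283577226689488 pos [ 0.5456 -0.1534  0.1114] w 0.214 F [ 1.9 -0.3  1.4] 4.000244848430157 t 5.575 j [ 0.48  0.5  -0.41  1.82  0.25  0.87 -0.38]
```

```bash
python3 -m creep '[[0,-0.2,-0.05,0,0.15],[0,-0.2,-0.03,0,0.15],[0,-0.2,0,0,0.15],[0,-0.2,0,0,0.15],[0,-0.2,0,0,0.15],[0,-0.2,0.03,0,0.15],[0,-0.15,0.05,0,0.15],[0,0,0,0,0.15],[0,0,0,0,0.15],[0,0,0,0,0.15]]'; python3 go.py 0.494 -0.136 0.108
```

```text
clock: 6.82
position: [0.4935, -0.1361, 0.1106]
ee_rot: [-2.547, -1.838, 0.001]
force: [-3.6, 0.9, 4.3]
width: 0.215
gripper_force: 5.0
units [0.01 0.01 0.06] turn 0.01213988995448645 pos [ 0.4935 -0.1361  0.1106] w 0.215 F [-3.6  0.9  4.3] 5.000045411288738 t 6.825 j [ 0.49  0.43 -0.43  1.95  0.24  0.81 -0.39]
```

```bash
python3 -m creep '[[0,0,0,0,0.5],[0,0,0,0,0.5],[0,0,-0.8,0,0.5],[0,0,-0.8,0,0.5],[0,0,-0.8,0,0.5],[0,0,-0.8,0,0.5],[0,0,0,0,0.5],[0,0,0,0,0.5]]'; python3 go.py 0.478 0.0165 0.24
python3 - <<'E'
from h import *
im=grab('wrist','w2.png');P=cloud(im)
k=(P[...,2]>.105)&(P[...,2]<.145)&(abs(P[...,0]-.5)<.06)&(abs(P[...,1]+.14)<.04)
q=P[k]; print(k.sum(),q.mean(0),q.min(0),q.max(0))
im=grab('scene');cv2.imwrite('pics/s2.png',cv2.resize(im['pixels'][140:240,200:380],(720,400),interpolation=2))
E
```

```text
clock: 7.82
position: [0.4937, -0.1364, 0.2382]
ee_rot: [-2.547, -1.838, 0.001]
force: [0.1, -0.1, -0.5]
width: 0.501
gripper_force: 0.0
units [ 3.5  -1.58 -0.05] turn 0.007744801045813432 pos [ 0.4937 -0.1364  0.2382] w 0.501 F [ 0.1 -0.1 -0.5] 0.0 t 7.825 j [ 0.54  0.28 -0.47  1.8   0.14  1.09 -0.3 ]
663 [ 0.49364093 -0.13420641  0.13133417] [ 0.481132   -0.14781946  0.10508998] [ 0.50498511 -0.12326769  0.13596741]
```

View pics/w2.png

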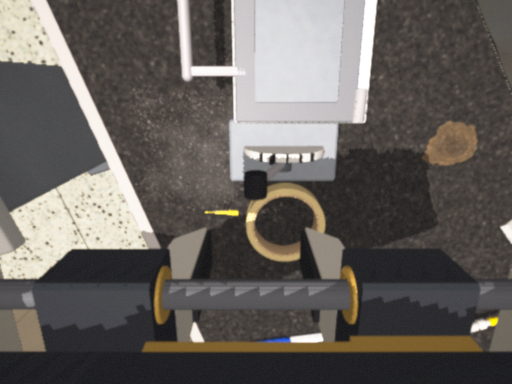

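The knob is now at (255,185), forward of mid-console (285). I'll check its angle against the tall rib using the depth data.

```bash
python3 - <<'E'
from h import *
O=np.array([.5627,-.0124]);xh=np.array([.9475,-.318]);yh=np.array([.318,.9475])
for n in('wrist','scene'):
    im=grab(n);P=cloud(im).reshape(-1,3)
    L=np.c_[(P[:,:2]-O)@xh,(P[:,:2]-O)@yh,P[:,2]]*1000
    c=L[(L[:,1]>-162)&(L[:,1]<-150)&(abs(L[:,2]-41)<4)&(abs(L[:,0])<75)]
    print(n,'console x',np.percentile(c[:,0],[1,99]) if len(c) else 0)
    d=L[(L[:,1]>-133)&(L[:,1]<-120)&(L[:,2]>55)&(abs(L[:,0])<60)&(L[:,2]<106)]
    r=np.hypot(d[:,0],d[:,2]-45);a=np.arctan2(d[:,0],d[:,2]-45)
    for lo in np.arange(-.75,.75,.1):
        k=(a>=lo)&(a<lo+.1)
        if k.sum()>3: print(round(lo+.05,2),k.sum(),np.percentile(r[k],95).round(1),end=' | ')
    k=L[(L[:,2]>118)&(L[:,2]<145)&(abs(L[:,0])<60)&(L[:,1]<-120)&(L[:,1]>-160)]
    print('\nknob',(k.min(0)+k.max(0))/2,k.max(0))
im=grab('top');P=cloud(im);L=np.concatenate([((P[...,:2]-O)@xh)[...,None],((P[...,:2]-O)@yh)[...,None]],-1)*1000
m=(abs(P[...,2]-.081)<.006)&(abs(L[...,1])<50)&(L[...,0]<-70)&(L[...,0]>-110);q=L[m];print('bar top',np.median(q[abs(q[:,1])<35],0),q.min(0),q.max(0),np.median(P[m][:,2]))
E
```

```text
wrist console x [-54.02001954  58.82006863]
-0.7 38 40.6 | -0.6 29 43.1 | -0.5 58 43.8 | -0.4 49 41.8 | -0.3 35 52.5 | -0.2 75 52.9 | -0.1 58 42.2 | -0.0 55 45.1 | 0.1 50 45.3 | 0.2 54 42.9 | 0.3 68 46.2 | 0.4 36 46.2 | 0.5 48 43.4 | 0.6 68 46.4 | 0.7 23 46.6 | 
knob [ -26.91487757 -139.06675688  127.03886178] [ -17.22752646 -127.99628558  135.94009397]
scene console x [-58.83255527  16.94273131]
-0.7 5 41.9 | -0.6 7 41.4 | -0.5 6 40.6 | -0.4 9 51.4 | -0.3 12 49.5 | -0.1 6 33.6 | -0.0 4 42.9 | 0.2 5 39.4 | 0.3 6 43.3 | 0.5 4 36.8 | 0.6 7 42.5 | 0.7 4 34.9 | 
knob [ -33.58769824 -140.96091032  125.74776634] [ -25.61017779 -129.38009906  133.28652497]
bar top [-89.03389948  -0.18786612] [-94.03769807 -49.93539786] [-70.66179462  49.94010518] 0.08278218061428566
```

View pics/s2.png

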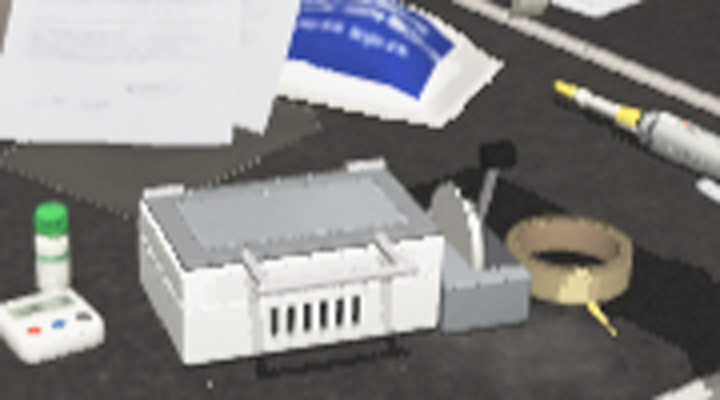

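The scene crop shows the lever leaning to the front, with the bar level and clear in front. The knob and rib angles disagree slightly, so I'll make one more check within a single view.

```bash
python3 - <<'E'
from h import *
O=np.array([.5627,-.0124]);xh=np.array([.9475,-.318]);yh=np.array([.318,.9475])
for n in('wrist','scene','top'):
    P=cloud(grab(n)).reshape(-1,3)
    L=np.c_[(P[:,:2]-O)@xh,(P[:,:2]-O)@yh,P[:,2]]*1000
    d=L[(L[:,1]>-136)&(L[:,1]<-116)&(L[:,2]>91)&(abs(L[:,0])<45)&(L[:,2]<104)]
    k=L[(L[:,2]>112)&(L[:,2]<145)&(abs(L[:,0])<60)&(L[:,1]<-120)&(L[:,1]>-160)]
    print(n,len(d),d.min(0),d.mean(0),d.max(0),len(k),k.min(0),k.mean(0),k.max(0),sep='\n ')
E
```

```text
wrist
 62
 [ -17.16162629 -135.99532724   91.05102427]
 [ -12.5335409  -126.79413917   95.16214346]
 [   2.9253858  -121.07658317  100.91437184]
 680
 [ -36.40487684 -149.92829721  116.44164321]
 [ -26.75605281 -137.49857672  131.3506264 ]
 [ -16.88550955 -127.89387876  136.10898557]
scene
 3
 [ -15.18673824 -132.07561524   91.05296622]
 [ -13.57852285 -128.71715349   91.74874938]
 [ -12.48608907 -126.11130657   92.60241154]
 61
 [ -41.11984017 -151.46622757  115.12543771]
 [ -33.50923491 -138.96547119  125.13288424]
 [ -21.03358371 -130.0057238   134.08706441]
top
 5
 [ -15.27904302 -128.12319797   91.40683328]
 [ -10.38107767 -125.63936443   94.10155553]
 [   3.0809049  -121.81205966   97.25438628]
 18
 [ -36.68819299 -134.47744097  123.30369429]
 [ -27.80952787 -131.19503621  131.01373563]
 [ -18.15099819 -128.49652051  136.71581325]
```

Knob minus rib comes to about 13 mm, where 9.4 is expected, so the lever is roughly 0.04 rad too far forward. I'll re-grip and nudge it 3 mm back.

```bash
python3 -m creep '[[0,0,0.8,0,0.5],[0,0,0.8,0,0.5],[0,0,0.8,0,0.5],[0,0,0.8,0,0.15],[0,0,0,0,0.15],[0,0,0,0,0.15],[0,0,0,0,0.15],[0,0.08,0,0,0.15],[0,0,0,0,0.15],[0,0,0,0,0.15],[0,0,0,0,0.5],[0,0,0,0,0.5]]' 5;  python3 go.py 0.478 0.0165 0.24; python3 -m creep '[[0,0,-0.8,0,0.5],[0,0,-0.8,0,0.5],[0,0,-0.8,0,0.5],[0,0,-0.8,0,0.5],[0,0,0,0,0.3],[0,0,0,0,0.3]]'; python3 go.py 0.478 0.0165 0.24
python3 - <<'E'
from h import *
O=np.array([.5627,-.0124]);xh=np.array([.9475,-.318]);yh=np.array([.318,.9475])
P=cloud(grab('wrist')).reshape(-1,3)
L=np.c_[(P[:,:2]-O)@xh,(P[:,:2]-O)@yh,P[:,2]]*1000
k=L[(L[:,2]>112)&(L[:,2]<145)&(abs(L[:,0])<60)&(L[:,1]<-120)&(L[:,1]>-160)];print(k.mean(0),k.min(0),k.max(0))
E
```

```text
clock: 9.72
position: [0.4974, -0.1375, 0.1111]
ee_rot: [2.547, 1.838, 0.001]
force: [0.1, 0.5, -0.5]
width: 0.383
gripper_force: 0.0
units [ 3.5  -1.67 -3.22] turn 0.008955301444505182 pos [ 0.4974 -0.1375  0.1111] w 0.383 F [ 0.1  0.5 -0.5] 0.0 t 9.725 j [ 0.49  0.43 -0.43  1.95  0.24  0.81 -0.39]
clock: 10.48
position: [0.4968, -0.1373, 0.2383]
ee_rot: [-2.547, -1.838, 0.001]
force: [1.2, -0.8, -0.1]
width: 0.338
gripper_force: 0.0
units [ 3.5  -1.66 -0.04] turn 0.009971313251639913 pos [ 0.4968 -0.1373  0.2383] w 0.338 F [ 1.2 -0.8 -0.1] 0.0 t 10.475 j [ 0.54  0.29 -0.47  1.79  0.15  1.1  -0.3 ]
[ -22.42309878 -137.50775734  133.03177226] [ -32.07288795 -149.95417961  120.05700671] [ -12.71751755 -127.93901047  137.83748994]
```

```bash
python3 -m creep '[[0.7,-0.33,0,0,0.3],[0.7,-0.33,0,0,0.3],[0.7,-0.33,0,0,0.3],[0.7,-0.33,0,0,0.3],[0.7,-0.34,0,0,0.3],[0,0,0,0,0.3],[0,0,0,0,0.3]]' >/dev/null; python3 go.py 0.478 0.0165 0.06
python3 - <<'E'
from h import *
O=np.array([.5627,-.0124]);xh=np.array([.9475,-.318]);yh=np.array([.318,.9475])
for n in ('wrist','top'):
    im=grab(n,n+'3.png');P=cloud(im).reshape(-1,3)
    L=np.c_[(P[:,:2]-O)@xh,(P[:,:2]-O)@yh,P[:,2]]*1000
    k=(abs(L[:,1])<36)&(L[:,2]>70)&(L[:,2]<90)&(L[:,0]<-72)&(L[:,0]>-110)
    print(n,k.sum(),L[k].min(0),np.median(L[k],0),L[k].max(0),P[k].mean(0))
    if k.sum()>20:
        q=L[k];print(np.polyfit(q[:,1],q[:,0],1))
E
```

```text
units [0.02 0.   4.45] turn 0.008217416938403943 pos [0.4778 0.0158 0.238 ] w 0.298 F [ 0.5 -0.7  0.5] 0.0 t 11.4 j [ 0.32  0.24 -0.56  1.87  0.14  1.08 -0.61]
wrist 723 [-92.58511562 -35.96996223  79.34615464] [-88.50307529   1.03913072  83.18373319] [-83.50739267  35.92497012  85.62219853] [0.47925403 0.01636904 0.08299511]
[-6.73281753e-03 -8.82087471e+01]Traceback (most recent call last):
  File "<stdin>", line 7, in <module>
    return umr_minimum(a, axis, None, out, keepdims, initial, where)
ValueError: zero-size array to reduction operation minimum which has no identity
```

View pics/wrist3.png

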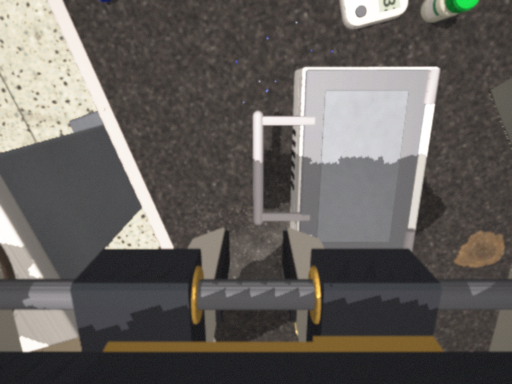

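The wrist view shows the bar at (258,115)–(258,220), lined up between the fingers, with its top at about 83 mm. Descending and gripping.

```bash
python3 -m creep '[[0.02,0.03,0.7,0,0.3],[0,0,0.7,0,0.3],[0,0,0.7,0,0.3],[0,0,0.7,0,0.3],[0,0,0.7,0,0.3],[0,0,0.5,0,0.3],[0,0,0.42,0,0.3],[0,0,0,0,0.05],[0,0,0,0,0.05],[0,0,0,0,0.05],[0,0,0,0,0.05]]' 20; python3 go.py 0.478 0.0165 0.06
```

```text
clock: 12.88
position: [0.4801, 0.0165, 0.0625]
ee_rot: [2.547, 1.837, 0.002]
force: [0.3, -1.5, -0.5]
width: 0.101
gripper_force: 20.0
units [-0.02 -0.05  0.06] turn 0.003986503801009178 pos [0.4801 0.0165 0.0625] w 0.101 F [ 0.3 -1.5 -0.5] 19.998529851436615 t 12.875 j [ 0.22  0.47 -0.47  2.07  0.34  0.68 -0.8 ]
```

```bash
python3 - <<'E'
import numpy as np
th=np.linspace(0,np.pi/2,37);y=(3.875*(1-np.cos(th))).round(2);z=(-3.875*np.sin(th)).round(2)
for i in range(0,36,12): print([[0,round(float(y[j+1]-y[j]),2),round(float(z[j+1]-z[j]),2),0,0.05] for j in range(i,i+12)])
E
```

```text
[[0, 0.0, -0.17, 0, 0.05], [0, 0.01, -0.17, 0, 0.05], [0, 0.02, -0.17, 0, 0.05], [0, 0.03, -0.16, 0, 0.05], [0, 0.03, -0.17, 0, 0.05], [0, 0.04, -0.16, 0, 0.05], [0, 0.05, -0.17, 0, 0.05], [0, 0.05, -0.16, 0, 0.05], [0, 0.06, -0.15, 0, 0.05], [0, 0.07, -0.16, 0, 0.05], [0, 0.08, -0.15, 0, 0.05], [0, 0.08, -0.15, 0, 0.05]]
[[0, 0.09, -0.14, 0, 0.05], [0, 0.09, -0.14, 0, 0.05], [0, 0.1, -0.14, 0, 0.05], [0, 0.11, -0.13, 0, 0.05], [0, 0.11, -0.13, 0, 0.05], [0, 0.11, -0.12, 0, 0.05], [0, 0.13, -0.12, 0, 0.05], [0, 0.12, -0.11, 0, 0.05], [0, 0.14, -0.1, 0, 0.05], [0, 0.13, -0.1, 0, 0.05], [0, 0.14, -0.1, 0, 0.05], [0, 0.15, -0.09, 0, 0.05]]
[[0, 0.15, -0.08, 0, 0.05], [0, 0.15, -0.07, 0, 0.05], [0, 0.15, -0.07, 0, 0.05], [0, 0.16, -0.06, 0, 0.05], [0, 0.16, -0.06, 0, 0.05], [0, 0.16, -0.04, 0, 0.05], [0, 0.17, -0.04, 0, 0.05], [0, 0.16, -0.04, 0, 0.05], [0, 0.17, -0.02, 0, 0.05], [0, 0.17, -0.02, 0, 0.05], [0, 0.17, -0.01, 0, 0.05], [0, 0.16, -0.01, 0, 0.05]]
```

```bash
python3 -m creep '[[0,0,-0.17,0,0.05],[0,0.01,-0.17,0,0.05],[0,0.02,-0.17,0,0.05],[0,0.03,-0.16,0,0.05],[0,0.03,-0.17,0,0.05],[0,0.04,-0.16,0,0.05],[0,0.05,-0.17,0,0.05],[0,0.05,-0.16,0,0.05],[0,0.06,-0.15,0,0.05],[0,0.07,-0.16,0,0.05],[0,0.08,-0.15,0,0.05],[0,0.08,-0.15,0,0.05]]'; python3 go.py 0.478 0.0165 0.06
```

```text
clock: 14.38
position: [0.501, 0.0097, 0.1402]
ee_rot: [2.546, 1.837, 0.004]
force: [10.5, -3.6, -9.9]
width: 0.1
gripper_force: 20.0
units [-0.02 -0.6   2.  ] turn 0.0018695433607618384 pos [0.501  0.0097 0.1402] w 0.1 F [10.5 -3.6 -9.9] 19.996283501386642 t 14.375 j [ 0.28  0.38 -0.52  1.95  0.25  0.87 -0.69]
```

Forces point radially towards the hinge, about 14 N, so the path is slightly outside the arc. I'll bring it in a little and continue.

```bash
python3 -m creep '[[0,0.12,-0.12,0,0.05],[0,0.11,-0.13,0,0.05],[0,0.1,-0.13,0,0.05],[0,0.11,-0.12,0,0.05],[0,0.11,-0.13,0,0.05],[0,0.11,-0.12,0,0.05]]'; python3 go.py 0.478 0.0165 0.06
```

```text
clock: 15.12
position: [0.5218, 0.0028, 0.1696]
ee_rot: [-2.544, -1.839, 0.006]
force: [-9.8, -0.0, 4.9]
width: 0.098
gripper_force: 20.0
units [-0.01 -1.14  2.75] turn 0.028292285447175658 pos [0.5218 0.0028 0.1696] w 0.098 F [-9.8 -0.   4.9] 20.00158041715622 t 15.125 j [ 0.29  0.38 -0.52  1.86  0.23  0.96 -0.65]
```

```bash
python3 -m creep '[[0,0.12,-0.13,0,0.05],[0,0.11,-0.12,0,0.05],[0,0.14,-0.11,0,0.05],[0,0.13,-0.1,0,0.05],[0,0.14,-0.1,0,0.05],[0,0.15,-0.09,0,0.05]]'; python3 go.py 0.478 0.0165 0.06
```

```text
clock: 15.88
position: [0.554, -0.0078, 0.196]
ee_rot: [-2.547, -1.839, 0.001]
force: [-4.6, 0.5, 4.3]
width: 0.096
gripper_force: 20.0
units [-0.02 -1.99  3.4 ] turn 0.016778179164020912 pos [ 0.554  -0.0078  0.196 ] w 0.096 F [-4.6  0.5  4.3] 20.00070333480835 t 15.875 j [ 0.3   0.4  -0.52  1.76  0.23  1.04 -0.62]
```

Good. I'll do the last part slightly slower, checking before the top.

```bash
python3 -m creep '[[0,0.15,-0.09,0,0.05],[0,0.15,-0.07,0,0.05],[0,0.15,-0.07,0,0.05],[0,0.16,-0.06,0,0.05],[0,0.16,-0.06,0,0.05],[0,0.16,-0.04,0,0.05]]'; python3 go.py 0.626 -0.033 0.216;python3 -m creep '[[0,0.16,-0.04,0,0.05],[0,0.14,-0.04,0,0.05],[0,0.12,-0.02,0,0.05],[0,0.1,-0.01,0,0.05],[0,0.05,-0.01,0,0.05],[0,0,0,0,0.05],[0,0,0,0,0.05]]'; python3 go.py 0.626 -0.033 0.216
python3 - <<'E'
from h import *
O=np.array([.5627,-.0124]);xh=np.array([.9475,-.318]);yh=np.array([.318,.9475])
for n in('scene','top'):
    im=grab(n,n+'5.png');P=cloud(im).reshape(-1,3)
    L=np.c_[(P[:,:2]-O)@xh,(P[:,:2]-O)@yh,P[:,2]]*1000
    k=(abs(L[:,1])<90)&(L[:,2]>95)&(L[:,2]<185)&(L[:,0]>0)&(L[:,0]<100);q=L[k]
    if k.sum()>30:
        for z in range(95,185,15):
            s=q[(q[:,2]>=z)&(q[:,2]<z+15)]
            if len(s): print(n,z+7,len(s),np.percentile(s[:,0],[10,50,90]))
E
```

```text
clock: 16.62
position: [0.5901, -0.0197, 0.2111]
ee_rot: [2.547, 1.839, 0.0]
force: [-1.6, -0.6, -0.6]
width: 0.1
gripper_force: 20.0
units [-0.03  0.96 -0.12] turn 0.011797124871431919 pos [ 0.5901 -0.0197  0.2111] w 0.1 F [-1.6 -0.6 -0.6] 20.000633597373962 t 16.625 j [ 0.3   0.44 -0.5   1.65  0.23  1.11 -0.59]
clock: 17.5
position: [0.6111, -0.0267, 0.2159]
ee_rot: [2.547, 1.839, -0.0]
force: [-1.2, 0.2, -0.4]
width: 0.1
gripper_force: 20.0
units [-0.03  0.4  -0.  ] turn 0.013363974680814295 pos [ 0.6111 -0.0267  0.2159] w 0.1 F [-1.2  0.2 -0.4] 19.99876230955124 t 17.5 j [ 0.29  0.47 -0.49  1.59  0.24  1.14 -0.58]
scene 102 263 [56.44061438 59.42828366 61.94413137]
scene 117 263 [54.93971269 57.66018966 60.79713934]
scene 132 268 [53.03711211 55.91783365 58.7217895 ]
scene 147 277 [51.63083135 53.90800072 57.02649081]
scene 162 280 [50.36031057 52.52877866 55.68467853]
scene 177 295 [48.59872178 51.5479685  54.66514462]
```

View pics/scene5.png

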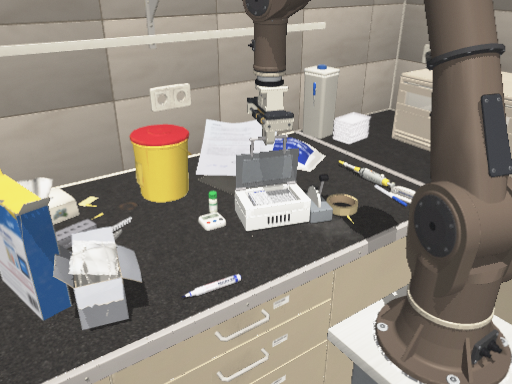

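The cover stands nearly upright at (268,170). Its slope and the TCP travel both give about 1.465 rad, so about 16 mm more is needed.

```bash
python3 -m creep '[[0,0.08,-0.01,0,0.05],[0,0.1,-0.01,0,0.05],[0,0.1,0,0,0.05],[0,0.08,0,0,0.05],[0,0.05,0,0,0.05],[0,0,0,0,0.05],[0,0,0,0,0.05],[0,0,0,0,0.05],[0,0,0,0,0.05],[0,0,0,0,0.05],[0,0,0,0,0.05]]'; python3 go.py 0.626 -0.033 0.216
python3 - <<'E'
from h import *
O=np.array([.5627,-.0124]);xh=np.array([.9475,-.318]);yh=np.array([.318,.9475])
P=cloud(grab('scene')).reshape(-1,3)
L=np.c_[(P[:,:2]-O)@xh,(P[:,:2]-O)@yh,P[:,2]]*1000
q=L[(abs(L[:,1])<85)&(L[:,2]>95)&(L[:,2]<185)&(L[:,0]>30)&(L[:,0]<90)]
print('theta',np.pi/2+np.polyfit(q[:,2],q[:,0],1)[0])
k=L[(L[:,2]>112)&(L[:,2]<145)&(abs(L[:,0])<60)&(L[:,1]<-120)&(L[:,1]>-160)];print('knob scene (was -33.5 before the 4 mm nudge)',k.mean(0))
E
```

```text
clock: 18.98
position: [0.6268, -0.0319, 0.2168]
ee_rot: [2.547, 1.839, 0.0]
force: [-1.3, 0.4, 3.7]
width: 0.1
gripper_force: 20.0
units [-0.03 -0.01  0.02] turn 0.012106959471818612 pos [ 0.6268 -0.0319  0.2168] w 0.1 F [-1.3  0.4  3.7] 20.001135170459747 t 18.975 j [ 0.29  0.5  -0.49  1.55  0.25  1.16 -0.57]
theta 1.5746685429947807
knob scene (was -33.5 before the 4 mm nudge) [ -28.99822055 -138.97397213  126.49193619]
```

The cover stands at 1.575 rad, held still at 20 N, and the lever has stayed where I set it. One more hold, then hand in.

```bash
python3 -m creep '[[0,0,0,0,0.05],[0,0,0,0,0.05],[0,0,0,0,0.05],[0,0,0,0,0.05],[0,0,0,0,0.05],[0,0,0,0,0.05]]'; python3 -c "from cell import sign_off; print(sign_off())"
```

```text
clock: 19.77
position: [0.6269, -0.0319, 0.2168]
ee_rot: [2.547, 1.839, 0.0]
force: [-0.6, -0.6, 5.2]
width: 0.098
gripper_force: 20.0
the job is handed in; nothing more can be done
None
```

I handed the job in at 19.8 s with the lever at idle (about -0.3 rad) and the cover held still upright (measured 1.575 rad, 20 N grip); no touch on the timer, tape roll, bottle or marker was seen, but I did not re-measure their positions, and sign_off() returned no verdict.

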